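# Close the order-sheet holder and tuck its cover

### The arm

A 7-joint arm with a two-finger parallel gripper is mounted at the origin on a cart in front of the work surface, level with it; the furniture and walls round the work are solid. World frame = base frame: x ahead of the robot, y to its left, z up, the work surface at z = 0. Lengths are in m, angles in rad, forces in N, time in s.
With the tool pointing down it reaches from about 0.4 to 0.875 m from the base axis. Payload 19.3 kg.
Tool frame: the origin (TCP) lies on the centre line of the jaws, within the pads' length; the fingertips stand 14 mm ahead of it and the grasp point (between the pads) lies 5 mm behind it; x points along the fingers, y is the direction in which the jaws open and shut, and the axes are right-handed (so a half turn about x gives the same grasp; the last joint's range is limited). The gripper opens to 85 mm and grips with 20 to 120 N. Pads are 22 mm wide; open, the fingers measure 114 mm over their backs; the gripper's body (76 mm by 85 mm) begins 54 mm behind the grasp point. The pads swing forward as they close: fully open they stand 13 mm farther back than shut.
Start: joints at [1.201, 0.521, -0.036, 1.599, 0.021, 1.021, -0.113], TCP at [0.185, -0.597, 0.245] pointing down, gripper open.
Joint ranges: [-2.91, 2.91], [-0.3, 2.13], [-1.5, 1.42], [0.17, 2.43], [-1.26, 4.41], [0.16, 1.93], [-2.52, 2.52]. Speed limits (rad/s): [1.89, 1.89, 2.39, 2.39, 3.01, 3.01, 3.01].

### API

Orientations are given as [roll, pitch, yaw] about the fixed x, y, z axes, in that order (R = Rz(yaw) Ry(pitch) Rx(roll)).
In Python, from workcell import monitor, optics, bot gives the robot as it stands.
- The arm moves only by the tool arm_command, never from a script. Its arguments are lists of equal length, an entry for each row: "delta_pos": the shift along the tool's x, y, z as a fraction of full scale, a list of three; "rotation": the turn, a rotation vector about the tool's x, y, z as a fraction of full scale, a list of three. In form: {"delta_pos": [[dx, dy, dz], ...], "rotation": [[wx, wy, wz], ...]}. A call has 1 to 10 rows; each row shifts and turns the pose as measured when the row begins, along the tool's axes as they then stand; what a row does not reach is not made up. Full scale, the value 1, is 30 mm for a shift and 6 degrees for a turn. A row lasts 1/10 s, in which the tool goes at most 50 mm and 8.59 degrees, less where a joint would pass 70% of its speed; a pose out of reach is approached as far as the arm can. A call with a number of a shift or a turn outside -1 to 1 is refused whole. A call with a gripper value outside its range is refused whole. "gripper" is the closure, from -1 (fully open) to 1 (shut), so that 0 is half open, set as the call begins (left out, the last holds). The fingers move at their own pace and stop on an object; "grip_force" is the grip in N (left out, the last holds). Time passes only in rows, so rows that do not move let the fingers close. It gives the time, the measured TCP pose, the force and the opening at its end, in the units of the state.
- monitor.observe(): the state, without advancing time (a new reading comes with each control period).
- optics.grab_frame(name): name is "side" or "top"; returns the picture (420x560x3 uint8, red, green, blue); there is no depth.
- optics.camera_params(name): a dict with "fx", "fy", "cx", "cy" (pixels), "dist_coeffs" ([k1, k2, p1, p2, k3] as OpenCV has them; the pictures are not rectified), "origin" and "rotation" of the camera in the world. Camera axes: x right, y down, z forward; pixel columns grow to the right and rows downward; lengths in m; the calibration is good to about 2 mm. A picture is of the moment at which its call begins. camera_params takes no time and is no camera call.
- bot.job_done(): hands the job in, once; it reports no verdict.
The state is a dict: "clock": time; "qpos": joint angles; "qd": joint speeds; "joint_efforts": joint torques, N m; "position": TCP position; "tool_rot": TCP orientation; "force": force on the tool from outside, world axes, zero at the start; "moment": the same for the moment, N m; "grip_width": finger opening in m.
Only numpy, scipy, OpenCV 4.12 (cv2) and the standard library are available. Lean on these libraries where they do the work, as an engineer would, in place of code of your own. Each camera call takes 0.05 s, during which the arm holds its last target. There are 200 camera calls.

### The job

Close the order-sheet holder on the counter: fold its hinged wooden cover down over the sheet, then hold it down and push it toward the steel lip until its free edge is fully home beneath the lip, so that it stays shut when you let go. Only push with the fingertips on the cover's outer side (the side with the steel ridge): do not pinch the cover or touch its grey lining, leave everything else on the counter where it stands, and finish clear of the holder.

Things in the scene. Friction and masses are not known exactly. Their poses are not given: they have to be found in the camera images.
- holder: order-sheet holder, fixed to the counter: wooden board 220 (x) x 150 (y) x 16 mm (z) with a ruled sheet on it. Origin: centre of the board's underside, z up. Its +x points from the hinge to the lip: the cover folds over toward +x. It stands at any yaw of up to 2.2 rad either way and is not moved by pushing
- hinge_mid (a point): middle of the cover's hinge line, which runs along the holder's y axis; in the holder's frame at x -88 mm, z 22 mm. Its axes are the holder's
- cover_hinge (a joint): cover angle, rad: 0 = flat over the sheet (at its stop), 1.57 = upright over the hinge line; starts between 1.1 and 1.45 and stays there. Sprung open: let go when flat but not tucked, the cover rises to about 0.7; left above 0.7 it stays. It takes about 1.5 N at 85 mm from the hinge to press it flat. Tucked, it rests against the lip's underside at about 0.02
- cover_slide (a joint): how far the cover is pushed out along its side rails, away from the hinge, in m: 0 = drawn back, 0.030 = fully home at its stop; starts between 0 and 0.004. Stiff: takes about 3 N to move and stays where it is left. While the cover is being folded flat keep it drawn back (below 0.008), or its edge lands on the lip
- lining: thin grey card on the inner side of the cover (the side toward the sheet); not to be touched. Origin on the hinge line when the cover is drawn back
- ridge_foot (a point): middle of the foot of the steel ridge on the cover's outer face, on the ridge's side toward the hinge: 97 mm from the hinge line when drawn back. The ridge is 50 mm wide (along y), 6 mm thick, and stands 9 mm above the outer face; pushing it from the hinge side slides the cover. Beyond the ridge are 45 mm of plain face
- free_edge (a point): middle of the cover's free edge, 148 mm from the hinge line when drawn back, 178 mm when home. The cover panel is wood, 120 mm wide, 5 mm thick (mid-plane through the hinge line), reaching from 12 to 148 mm from the hinge line when drawn back. Steel side rails, 8 mm high and 110 mm long, run along its sides at 64 mm off the middle
- lip_mouth (a point): middle of the inner edge of the lip's flared mouth, on the underside of the lip, 160 mm from the hinge line. The lip is a steel strip 140 mm wide, 3 mm thick, its underside 27.5 mm above the counter, 3 mm above the flat cover; its mouth flares up toward the hinge, starting 152 mm from the hinge line, where it is 35 mm high
- pen_a: pen, 136 mm long, 13 mm high, lying beside one long side of the holder; leave it alone. Origin at the centre of its underside
- stamp: hand stamp with a turned handle, 24x34 mm, 74 mm tall, standing beside the other long side of the holder; leave it alone. Origin at the centre of its underside
- lotion_bottle: white capped bottle, 45 mm wide, 145 mm tall; bystander. Origin at the centre of its underside
- ink_pad: flat ink pad tin, 66x86x12 mm; bystander. Origin at the centre of its underside
- pudding: dessert tub, 78 mm wide, 79 mm tall; bystander. Origin at the centre of its underside

How it is judged:
By the outcome, as a careful person would: the job done as asked, in the order asked, and still so for the second after the job is handed in, with the robot touching nothing.
It also fails if it takes over 42 s, if anything falls off the work surface, if the arm or the gripper's body presses on something with over 40 N, if the wrist force passes 120 N, or if a joint passes its speed limit or range.

## Working session

There is one attempt and no reset: what is moved stays moved. The work goes in short steps, Python scripts to look and compute and a tool call to move; the robot and the scene stay as the last step left them, time stands still between calls to the robot, and variables do not carry over. Pictures are saved under pics/ and viewed, about 8 in all and at most 12, crops included, and the job is handed in when it is done.

Besides the shell and the picture viewer there is one more tool, called by a JSON object that holds its "api" and its "payload", one argument or row to a line. arm_command: Moves the arm, as the interface text tells. Its arguments: {"type":"object","properties":{"delta_pos":{"type":"array","items":{"type":"array","items":{"type":"number"}}},"rotation":{"type":"array","items":{"type":"array","items":{"type":"number"}}},"gripper":{"type":"number"},"grip_force":{"type":"number"}},"required":["delta_pos","rotation"]}

```bash
mkdir -p pics; ls; python3 - <<'E'
from workcell import monitor, optics, bot
import cv2
for n in ("side","top"):
    cv2.imwrite(f"pics/{n}0.png",cv2.resize(optics.grab_frame(n)[:,:,::-1],(800,600),interpolation=cv2.INTER_CUBIC))
    print(optics.camera_params(n))
print(monitor.observe())
E
```

```text
pics
{'fx': 438.57139039308777, 'fy': 438.57139039308777, 'cx': 272.54607052925695, 'cy': 206.43975391823835, 'dist_coeffs': array([0.0373911, 0.       , 0.       , 0.       , 0.       ]), 'origin': array([0.27624523, 0.89993068, 0.66341436]), 'rotation': array([-2.13289904,  0.02018727, -2.87439312])}
{'fx': 440.4101800016509, 'fy': 440.4101800016509, 'cx': 274.1124684538523, 'cy': 206.229917814323, 'dist_coeffs': array([-0.03260638,  0.        ,  0.        ,  0.        ,  0.        ]), 'origin': array([ 0.4206588 , -0.0330661 ,  1.18730704]), 'rotation': array([-3.01343661,  0.01289744, -1.5873939 ])}
{'clock': 0.1, 'qpos': array([ 1.20079746,  0.52194701, -0.03634988,  1.59993607,  0.02118582,
        1.02108508, -0.11279664]), 'qd': array([-6.52614451e-04, -9.68673551e-04, -1.37094598e-03, -2.27596874e-03,
       -4.77877127e-04,  8.26953743e-05,  1.28522686e-03]), 'joint_efforts': array([ 4.55533736e-03, -9.28491497e+01,  1.98495492e+00, -3.70531905e+01,
        1.82707433e-02,  5.40423556e-03,  5.14092312e-05]), 'position': array([ 0.18448354, -0.59686157,  0.24479298]), 'tool_rot': array([-1.52524815,  1.56980495,  1.91614753]), 'force': array([-1.14915963, -0.1026557 , -0.09566808]), 'moment': array([-0.0090355 ,  0.02542482,  0.00853402]), 'grip_width': 0.08530056725215862}
```

View pics/side0.png

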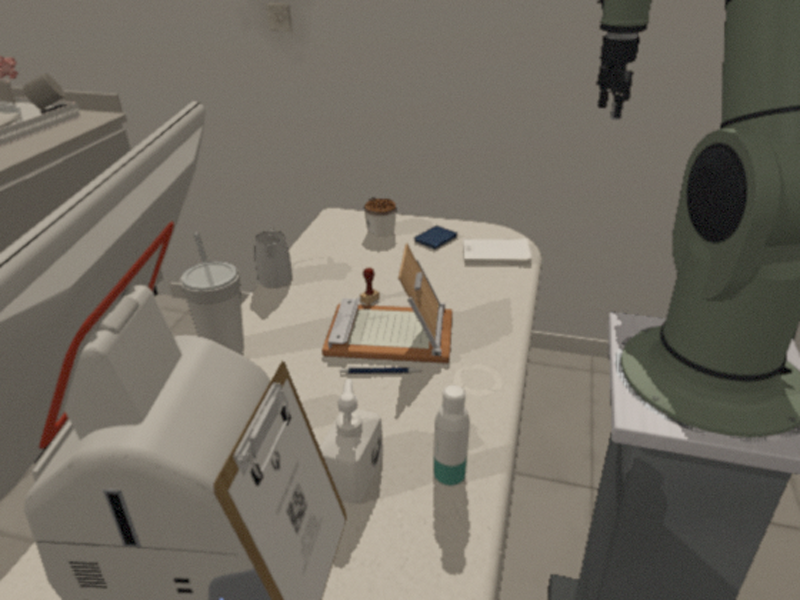

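View pics/top0.png

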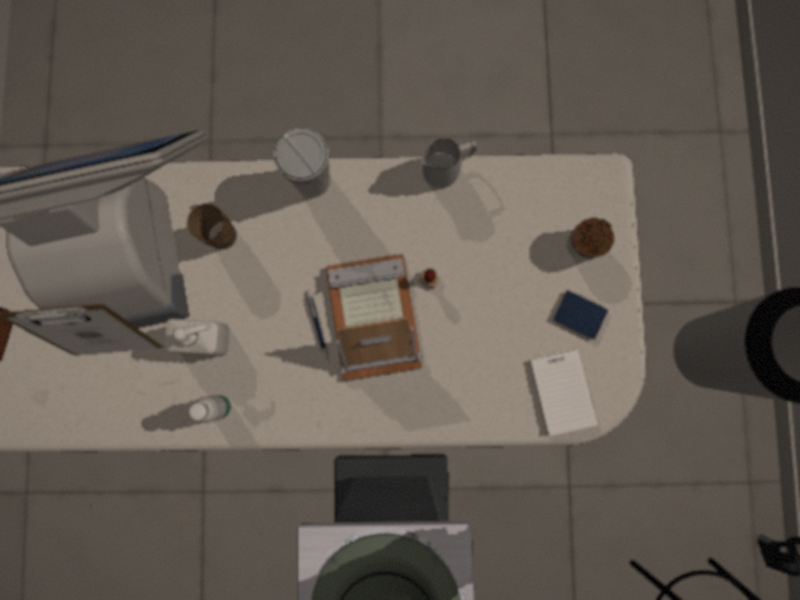

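The side picture shows the holder at about (390,330) with the cover raised. In the top picture the board's corners are near (327,265), (404,256), (421,369) and (344,380), with the hinge nearest the robot and the lip at the far end. I'll enlarge both.

```bash
python3 - <<'E'
import cv2
from workcell import optics
t=optics.grab_frame("top")[:,:,::-1];s=optics.grab_frame("side")[:,:,::-1]
# top crop cols 215..305 rows 170..275 x5.6 ; side cols 220..325 rows 165..260 x5.6
c=cv2.resize(t[170:275,210:310],None,fx=5.7,fy=5.7,interpolation=cv2.INTER_CUBIC);cv2.imwrite("pics/tc.png",c)
c=cv2.resize(s[165:265,220:330],None,fx=6,fy=6,interpolation=cv2.INTER_CUBIC);cv2.imwrite("pics/sc.png",c)
E
```

```text
(no output)
```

View pics/tc.png

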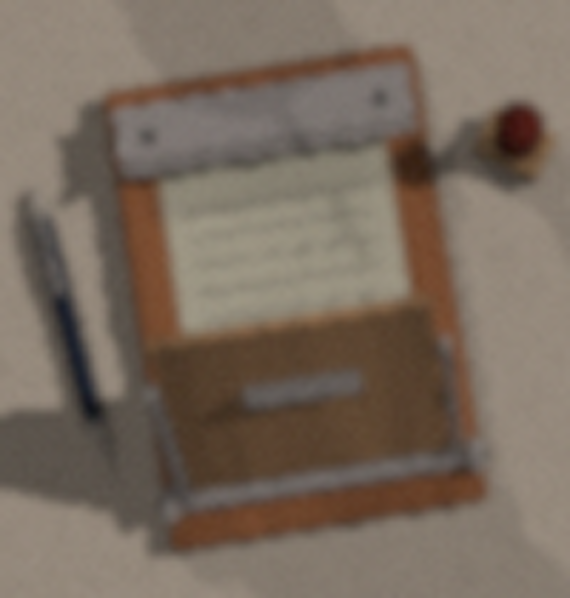

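View pics/sc.png

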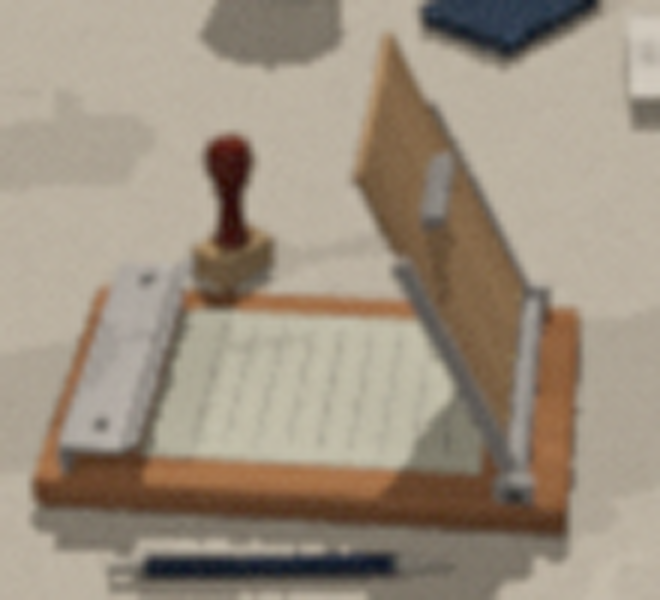

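Top crop: board corners are at (108,97), (410,48), (487,492) and (170,548), and the free edge runs (150,350)–(432,302). Side crop: the free edge runs (388,36)–(357,180), the ridge is at (437,190), and board corners are at (567,512), (580,308) and (40,475). I'll fit the holder pose to these.

```bash
cat > h.py <<'E'
import numpy as np, cv2
from scipy.spatial.transform import Rotation as Ro
from workcell import optics
P={n:optics.camera_params(n) for n in("top","side")}
def proj(n,X):
    p=P[n];R=Ro.from_euler("xyz",p["rotation"]).as_matrix()
    c=(np.atleast_2d(X)-p["origin"])@R
    K=np.array([[p["fx"],0,p["cx"]],[0,p["fy"],p["cy"]],[0,0,1]])
    return cv2.projectPoints(c,np.zeros(3),np.zeros(3),K,p["dist_coeffs"])[0][:,0]
def H(q,X): # holder frame -> world
    return np.atleast_2d(X)@Ro.from_euler("z",q[2]).as_matrix().T+[q[0],q[1],0]
def C(a,r,y,n=0): # cover: r along, y, n normal to outer face
    return [-.088+r*np.cos(a)-n*np.sin(a),y,.022+r*np.sin(a)+n*np.cos(a)]
E
python3 - <<'E'
from h import *
from scipy.optimize import least_squares
top=np.array([[108,97],[410,48],[487,492],[170,548],[150,350],[432,302]])/5.7+[209.6,169.6]
side=np.array([[35,478],[567,517],[580,308],[103,288],[388,36],[357,180]])/6+[219.6,164.6]
def res(q,full=False):
    a,s=q[3],q[4]
    b=lambda x,y:[x*.11,y*.075,.016]
    e=[C(a,.148+s,.06),C(a,.148+s,-.06)]
    # top: left = +y
    T=H(q,[b(1,1),b(1,-1),b(-1,-1),b(-1,1)]+e)
    S=H(q,[b(1,1),b(-1,1),b(-1,-1),b(1,-1),e[1],e[0]])
    r=np.vstack([proj("top",T)-top,proj("side",S)-side])
    return r if full else np.r_[r.ravel(),(s-.002)/.002]
o=least_squares(res,[.6,0,.1,1.2,.002],loss="soft_l1");q=o.x
print(q);print(res(q,True).round(1))
q[4]=max(q[4],0);np.save("q.npy",q)
for k,X in dict(hinge=[-.088,0,.022],edge=C(q[3],.148+q[4],0),ridge=C(q[3],.097+q[4],0,.0025),lip=[.072,0,.0275]).items(): print(k,H(q,X).round(4),proj("top",H(q,X)).round(1),proj("side",H(q,X)).round(1))
E
```

```text
[ 5.31056296e-01  1.58606929e-02  1.43732314e-01  1.12946383e+00
 -2.13815460e-04]
[[-1.5 -0.6]
 [ 0.3 -0.8]
 [ 0.3  2.1]
 [-0.2  1.4]
 [-1.3 -0.4]
 [-0.3 -0.2]
 [-1.  -0.2]
 [ 0.6 -1.3]
 [ 0.8 -0.9]
 [-0.5 -1.6]
 [ 0.3 -0.6]
 [ 0.1 -0.3]]
hinge [[0.444  0.0033 0.022 ]] [[265.9 254.3]] [[307.3 228.9]]
edge [[0.5065 0.0123 0.1558]] [[259.9 226.4]] [[282.  181.5]]
ridge [[0.4827 0.0089 0.1108]] [[262.2 237.7]] [[292.  198.1]]
lip [[0.6023 0.0262 0.0275]] [[256.4 194.7]] [[244.9 223.7]]
```

```bash
cat > plan.py <<'E'
import sys, json
from h import *
from scipy.spatial.transform import Slerp
from workcell import monitor
q=np.load("q.npy")
def state():
    o=monitor.observe(); return o["position"],Ro.from_euler("xyz",o["tool_rot"]),o
def orient(t,sgn): # tool x = down, tilted forward by t; tool y = sgn*holder y
    ax=np.array([np.sin(t),0,-np.cos(t)]);y=np.array([0,sgn,0.])
    return Ro.from_euler("z",q[2])*Ro.from_matrix(np.c_[ax,y,np.cross(ax,y)])
def corner(s,z,t,sgn,y=0): # TCP pose with finger's front tip corner at holder (s from hinge, z)
    ax=np.array([np.sin(t),0,-np.cos(t)]);f=np.array([np.cos(t),0,np.sin(t)])
    return H(q,np.array([-.088+s,y,z])-.014*ax-.011*f)[0],orient(t,sgn)
def oncover(a,r,n,t,sgn):
    c=C(a,r,0,n);return corner(c[0]+.088,c[2],t,sgn)
def rows(poses,p=None,R=None):
    if p is None: p,R,_=state()
    D,W=[],[]
    for P2,R2 in poses:
        D.append((R.inv().apply(P2-p)/.03).round(2).tolist());W.append(((R.inv()*R2).as_rotvec()/np.radians(6)).round(2).tolist());p,R=P2,R2
    print(json.dumps({"delta_pos":D,"rotation":W}),np.abs(D).max(),np.abs(W).max())
def line(P2,R2,n,p=None,R=None):
    if p is None: p,R,_=state()
    S=Slerp([0,1],Ro.concatenate([R,R2]))
    return [(p+(P2-p)*k/n,S(k/n)) for k in range(1,n+1)]
E
python3 - <<'E'
from plan import *
p,R,o=state();print(R.as_matrix().round(2))
az=np.arctan2(p[1],p[0]);nat=Ro.from_euler("z",-az+.03)*R
for s in(1,-1):print(s,np.degrees((nat.inv()*orient(0,s)).magnitude()),np.degrees((R.inv()*orient(0,s)).magnitude()))
t=.26
for s in(1,-1):
  pre=oncover(q[3],.08,.03,t,s);print(pre[0])
  mid=(np.array([.42,-.30,.25]),None)
  if np.degrees((nat.inv()*orient(0,s)).magnitude())<91:
    L=line(mid[0],Slerp([0,1],Ro.concatenate([R,orient(0,s)]))(.5),14);rows(L[:10]);rows(L[10:],*L[9])
E
```

```text
[[-0.    0.3  -0.96]
 [ 0.   -0.96 -0.3 ]
 [-1.   -0.    0.  ]]
1 96.51385708607825 171.05808811717029
-1 83.48615567388008 8.94199344546758
[0.43685446 0.00222683 0.11785058]
[0.43685446 0.00222683 0.11785058]
{"delta_pos": [[-0.01, -0.51, -0.74], [-0.01, -0.51, -0.74], [-0.01, -0.52, -0.74], [-0.01, -0.52, -0.74], [-0.01, -0.53, -0.73], [-0.01, -0.53, -0.73], [-0.01, -0.53, -0.73], [-0.01, -0.54, -0.72], [-0.01, -0.54, -0.72], [-0.01, -0.55, -0.72]], "rotation": [[0.05, 0.0, 0.0], [0.05, 0.0, 0.0], [0.05, 0.0, 0.0], [0.05, 0.0, 0.0], [0.05, 0.0, 0.0], [0.05, 0.0, 0.0], [0.05, 0.0, 0.0], [0.05, 0.0, 0.0], [0.05, 0.0, 0.0], [0.05, 0.0, 0.0]]} 0.74 0.05
{"delta_pos": [[-0.01, -0.55, -0.71], [-0.01, -0.55, -0.71], [-0.01, -0.56, -0.71], [-0.01, -0.56, -0.71]], "rotation": [[0.05, 0.0, 0.0], [0.05, 0.0, 0.0], [0.05, 0.0, 0.0], [0.05, 0.0, 0.0]]} 0.71 0.05
```

{"api": "arm_command", "payload": {
  "delta_pos": [
    [0,-0.51,-0.74],
    [0,-0.51,-0.74],
    [0,-0.52,-0.74],
    [0,-0.52,-0.74],
    [0,-0.53,-0.73],
    [0,-0.53,-0.73],
    [0,-0.53,-0.73],
    [0,-0.54,-0.72],
    [0,-0.54,-0.72],
    [0,-0.55,-0.72]
  ],
  "rotation": [
    [0.05,0,0],
    [0.05,0,0],
    [0.05,0,0],
    [0.05,0,0],
    [0.05,0,0],
    [0.05,0,0],
    [0.05,0,0],
    [0.05,0,0],
    [0.05,0,0],
    [0.05,0,0]
  ],
  "gripper": 1,
  "grip_force": 40
}}

```text
clock: 1.2
position: [0.3552, -0.3791, 0.2433]
tool_rot: [-0.754, 1.568, 2.627]
force: [-0.3, -0.6, -0.6]
grip_width: -0.0001
```

```bash
python3 - <<'E'
from plan import *
L=line(np.array([.43,.001,.22]),orient(0,-1),14);rows(L[:10]);rows(L[10:],*L[9])
E
```

```text
{"delta_pos": [[0.06, -0.84, -0.39], [0.06, -0.84, -0.38], [0.06, -0.84, -0.38], [0.06, -0.84, -0.37], [0.06, -0.85, -0.36], [0.06, -0.85, -0.36], [0.06, -0.85, -0.35], [0.06, -0.85, -0.35], [0.06, -0.86, -0.34], [0.06, -0.86, -0.34]], "rotation": [[0.07, 0.0, 0.0], [0.07, 0.0, 0.0], [0.07, 0.0, 0.0], [0.07, 0.0, 0.0], [0.07, 0.0, 0.0], [0.07, 0.0, 0.0], [0.07, 0.0, 0.0], [0.07, 0.0, 0.0], [0.07, 0.0, 0.0], [0.07, 0.0, 0.0]]} 0.86 0.07
{"delta_pos": [[0.06, -0.86, -0.33], [0.06, -0.86, -0.32], [0.06, -0.87, -0.32], [0.06, -0.87, -0.31]], "rotation": [[0.07, 0.0, 0.0], [0.07, 0.0, 0.0], [0.07, 0.0, 0.0], [0.07, 0.0, 0.0]]} 0.87 0.07
```

{"api": "arm_command", "payload": {
  "delta_pos": [
    [0.06,-0.84,-0.39],
    [0.06,-0.84,-0.38],
    [0.06,-0.84,-0.38],
    [0.06,-0.84,-0.37],
    [0.06,-0.85,-0.36],
    [0.06,-0.85,-0.36],
    [0.06,-0.85,-0.35],
    [0.06,-0.85,-0.35],
    [0.06,-0.86,-0.34],
    [0.06,-0.86,-0.34]
  ],
  "rotation": [
    [0.07,0,0],
    [0.07,0,0],
    [0.07,0,0],
    [0.07,0,0],
    [0.07,0,0],
    [0.07,0,0],
    [0.07,0,0],
    [0.07,0,0],
    [0.07,0,0],
    [0.07,0,0]
  ]
}}

```text
clock: 2.2
position: [0.4119, -0.0967, 0.2251]
tool_rot: [-0.776, 1.569, 2.529]
force: [1.0, -0.4, 0.4]
grip_width: -0.0006
```

```bash
python3 - <<'E'
from plan import *
p,R,o=state();print(p,o["qpos"].round(2))
A=line(np.array([.43,.001,.2]),orient(.13,-1),5)
B=line(*oncover(q[3],.08,.03,.26,-1),5,*A[-1]);rows(A+B);print(B[-1][0])
E
```

```text
[ 0.4118525  -0.09665766  0.2250899 ] [ 0.29  0.24 -0.23  2.11  0.08  0.8  -1.4 ]
{"delta_pos": [[0.17, -0.62, -0.23], [0.17, -0.62, -0.22], [0.18, -0.62, -0.21], [0.18, -0.63, -0.2], [0.19, -0.63, -0.2], [0.55, -0.0, 0.02], [0.55, -0.0, 0.04], [0.55, -0.0, 0.05], [0.55, -0.0, 0.07], [0.54, -0.0, 0.08]], "rotation": [[0.04, 0.25, 0.0], [0.04, 0.25, 0.0], [0.04, 0.25, 0.0], [0.04, 0.25, 0.0], [0.04, 0.25, 0.0], [0.0, 0.25, 0.0], [-0.0, 0.25, 0.0], [0.0, 0.25, 0.0], [0.0, 0.25, 0.0], [-0.0, 0.25, -0.0]]} 0.63 0.25
[0.43685446 0.00222683 0.11785058]
```

{"api": "arm_command", "payload": {
  "delta_pos": [
    [0.17,-0.62,-0.23],
    [0.17,-0.62,-0.22],
    [0.18,-0.62,-0.21],
    [0.18,-0.63,-0.2],
    [0.19,-0.63,-0.2],
    [0.55,0,0.02],
    [0.55,0,0.04],
    [0.55,0,0.05],
    [0.55,0,0.07],
    [0.54,0,0.08]
  ],
  "rotation": [
    [0.04,0.25,0],
    [0.04,0.25,0],
    [0.04,0.25,0],
    [0.04,0.25,0],
    [0.04,0.25,0],
    [0,0.25,0],
    [0,0.25,0],
    [0,0.25,0],
    [0,0.25,0],
    [0,0.25,0]
  ]
}}

```text
clock: 3.2
position: [0.4388, 0.009, 0.1255]
tool_rot: [3.13, 1.315, 0.135]
force: [-0.3, -1.1, 0.7]
grip_width: -0.0002
```

```bash
cat > look.py <<'E'
import sys,cv2,numpy as np
from workcell import optics
t=optics.grab_frame("top")[160:280,200:330,::-1];s=optics.grab_frame("side")[140:260,210:340,::-1]
cv2.imwrite(sys.argv[1],cv2.resize(np.hstack([t,s]),(800,369),interpolation=cv2.INTER_CUBIC))
E
python3 look.py pics/l1.png; python3 - <<'E'
from plan import *
p,R,o=state();print(p,o["force"],o["qpos"].round(2))
tgt=oncover(q[3],.08,.03,.26,-1);print(tgt[0],(R.inv()*tgt[1]).as_rotvec())
E
```

```text
[0.43907643 0.00838226 0.12582041] [ 0.27013868 -0.3664937   0.26221049] [ 0.03  0.37 -0.22  2.36  0.5   0.19 -2.08]
[0.43685446 0.00222683 0.11785058] [ 0.0032262   0.00458028 -0.00347716]
```

View pics/l1.png

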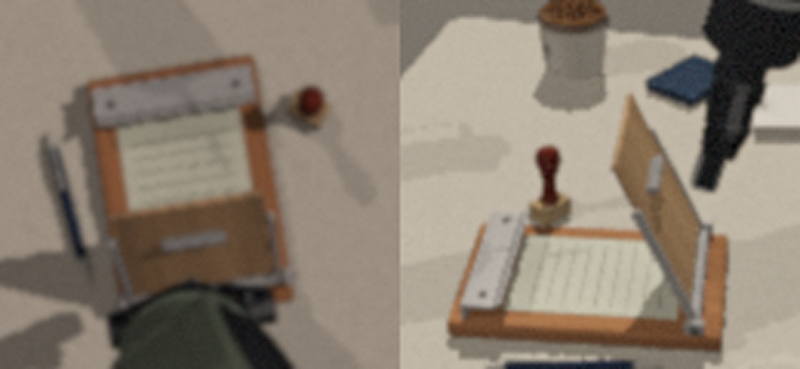

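The fingertips hang free on the ridge side of the cover at about (710,180). The ridge is at (655,175), and nothing has been touched. Next I start folding.

```bash
python3 - <<'E'
from plan import *
q=np.load("q.npy")
t=lambda a:.2*max(a-.15,0)/.98
A=line(*oncover(q[3],.08,.0025,t(q[3]),-1),3)
F=[oncover(a,.08,.0025,t(a),-1) for a in np.linspace(q[3],.55,8)[1:]]
rows(A+F);print(F[-1][0])
E
```

```text
{"delta_pos": [[0.27, 0.06, -0.19], [0.26, 0.06, -0.19], [0.26, 0.06, -0.2], [0.13, -0.0, -0.18], [0.14, 0.0, -0.17], [0.15, -0.0, -0.16], [0.16, 0.0, -0.15], [0.17, -0.0, -0.14], [0.18, 0.0, -0.13], [0.19, -0.0, -0.12]], "rotation": [[0.01, -0.18, -0.01], [0.01, -0.18, -0.01], [0.01, -0.18, -0.01], [0.0, -0.16, -0.0], [0.0, -0.16, 0.0], [0.0, -0.16, 0.0], [0.0, -0.16, -0.0], [0.0, -0.16, 0.0], [0.0, -0.16, 0.0], [-0.0, -0.16, 0.0]]} 0.27 0.18
[0.49818903 0.0111038  0.07900271]
```

{"api": "arm_command", "payload": {
  "delta_pos": [
    [0.27,0.06,-0.19],
    [0.26,0.06,-0.19],
    [0.26,0.06,-0.2],
    [0.13,0,-0.18],
    [0.14,0,-0.17],
    [0.15,0,-0.16],
    [0.16,0,-0.15],
    [0.17,0,-0.14],
    [0.18,0,-0.13],
    [0.19,0,-0.12]
  ],
  "rotation": [
    [0.01,-0.18,-0.01],
    [0.01,-0.18,-0.01],
    [0.01,-0.18,-0.01],
    [0,-0.16,0],
    [0,-0.16,0],
    [0,-0.16,0],
    [0,-0.16,0],
    [0,-0.16,0],
    [0,-0.16,0],
    [0,-0.16,0]
  ]
}}

```text
clock: 4.3
position: [0.5044, 0.012, 0.0761]
tool_rot: [-3.03, 1.505, 0.251]
force: [-1.2, 0.0, 1.3]
grip_width: 0.0004
```

```bash
python3 look.py pics/l2.png; python3 - <<'E'
from plan import *
p,R,o=state();print(p,o["force"].round(2),o["qpos"].round(2),R.as_matrix()[:,0].round(3))
# corner in cover polar
c=p+R.apply([.014,0,-.011]);h=Ro.from_euler("z",-q[2]).apply(c-[q[0],q[1],0]);s,z=h[0]+.088,h[2]-.022
r=np.hypot(s,z);print("corner r",np.sqrt(r*r-.0025**2),"a",np.arctan2(z,s)-np.arcsin(.0025/r),"y",h[1])
E
```

```text
[0.50464371 0.01218653 0.0758017 ] [-0.24 -0.66  0.4 ] [ 0.12  0.59 -0.33  2.08  0.41  0.46 -1.95] [ 0.064  0.017 -0.998]
corner r 0.08367893456233462 a 0.4759106848327116 y 0.00020880896675225943
```

View pics/l2.png

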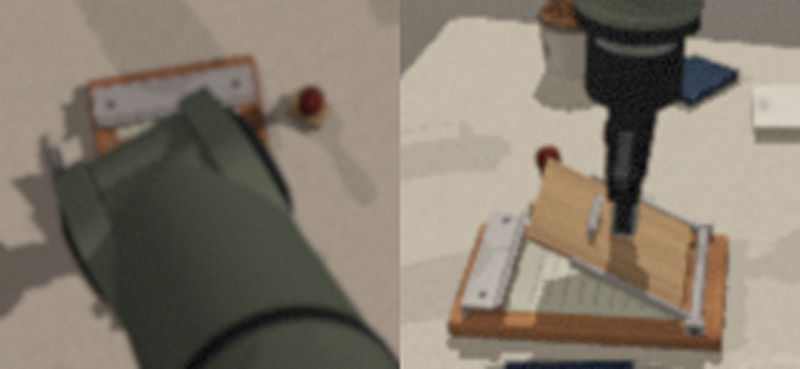

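Side view: the cover is folded to about 0.48 rad, with the fingertip on the outer face at (625,232) and the ridge ahead of it at (593,215). I continue down to flat.

```bash
python3 - <<'E'
from plan import *
F=[oncover(a,.080,.0025,max(.04*(a-.1)/.37,0),-1) for a in np.linspace(.476,0.0,9)[1:]]
rows(F);print(F[-1][0])
E
```

```text
{"delta_pos": [[0.18, 0.01, 0.03], [0.14, -0.0, -0.06], [0.15, -0.0, -0.05], [0.15, 0.0, -0.05], [0.15, 0.0, -0.04], [0.15, 0.0, -0.03], [0.16, -0.0, -0.02], [0.16, 0.0, -0.01]], "rotation": [[-0.04, -0.3, 0.07], [0.0, -0.06, -0.0], [0.0, -0.06, 0.0], [-0.0, -0.06, -0.0], [0.0, -0.06, -0.0], [-0.0, -0.06, 0.0], [0.0, -0.02, 0.0], [0.0, 0.0, 0.0]]} 0.18 0.3
[0.51225222 0.01313917 0.0385    ]
```

{"api": "arm_command", "payload": {
  "delta_pos": [
    [0.18,0,0],
    [0.14,0,-0.05],
    [0.15,0,-0.05],
    [0.15,0,-0.04],
    [0.15,0,-0.04],
    [0.15,0,-0.03],
    [0.1,0,0],
    [0.08,0,0],
    [0,0,0]
  ],
  "rotation": [
    [0,-0.2,0.05],
    [0,-0.1,0],
    [0,-0.06,0],
    [0,-0.06,0],
    [0,-0.06,0],
    [0,-0.06,0],
    [0,-0.02,0],
    [0,0,0],
    [0,0,0]
  ]
}}

```text
clock: 5.3
position: [0.5129, 0.0135, 0.0405]
tool_rot: [-2.757, 1.566, 0.526]
force: [0.4, 0.1, 0.3]
grip_width: 0.0
```

```bash
cat > where.py <<'E'
from plan import *
p,R,o=state();print(p.round(4),o["force"].round(2),R.as_matrix()[:,0].round(3))
c=p+R.apply([.014,0,-.011]);h=Ro.from_euler("z",-q[2]).apply(c-[q[0],q[1],0]);s,z=h[0]+.088,h[2]-.022
r=np.hypot(s,z);print("corner s",s,"tip z",h[2],"a",np.arctan2(z,s)-np.arcsin(.0025/r),"y",h[1])
E
python3 where.py
```

```text
[0.5129 0.0135 0.0405] [0.35 0.07 0.29] [ 0.004  0.002 -1.   ]
corner s 0.08076004977287442 tip z 0.026563708207661223 a 0.02553792719472711 y 0.0002724541417043385
```

{"api": "arm_command", "payload": {
  "delta_pos": [
    [0.07,0,0],
    [0.07,0,0],
    [0.05,0,0],
    [0,0,0],
    [0,0,0]
  ],
  "rotation": [
    [0,0,0],
    [0,0,0],
    [0,0,0],
    [0,0,0],
    [0,0,0]
  ]
}}

```text
clock: 5.8
position: [0.5156, 0.0139, 0.0384]
tool_rot: [-3.109, 1.559, 0.173]
force: [-3.1, -0.4, 4.8]
grip_width: 0.0002
```

```bash
python3 where.py
```

```text
[0.5156 0.0139 0.0384] [-3.09 -0.45  4.85] [ 0.011  0.002 -1.   ]
corner s 0.08353611729995325 tip z 0.024529062710652912 a 0.00034790410571054753 y 0.00026092342634924056
```

{"api": "arm_command", "payload": {
  "delta_pos": [
    [0.07,0,-0.12],
    [0.07,0,-0.12],
    [0.07,0,-0.12],
    [0.07,0,-0.12],
    [0.07,0,-0.12]
  ],
  "rotation": [
    [0,0,0],
    [0,0,0],
    [0,0,0],
    [0,0,0],
    [0,0,0]
  ]
}}

```text
clock: 6.3
position: [0.5405, 0.0176, 0.0361]
tool_rot: [3.079, 1.543, 0.078]
force: [-2.1, -0.8, 36.9]
grip_width: -0.0002
```

```bash
python3 where.py; python3 look.py pics/l3.png
```

```text
[0.5405 0.0176 0.0361] [-2.12 -0.77 36.9 ] [ 0.028  0.002 -1.   ]
corner s 0.10895171230596712 tip z 0.022406796150052175 a -0.019214087594169944 y 0.0003456006393581182
```

View pics/l3.png

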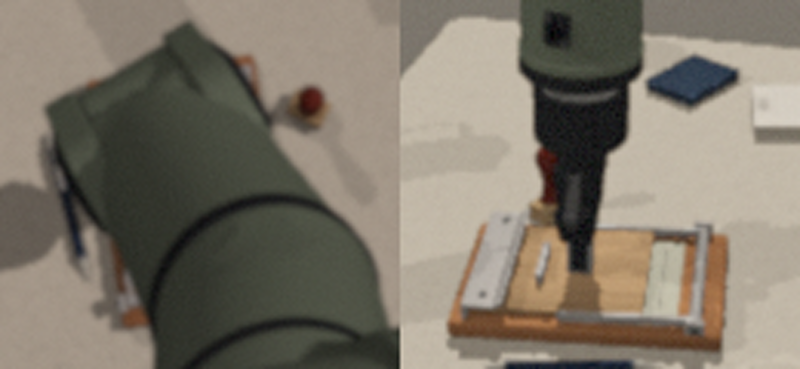

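The cover is flat with its free edge entering the lip at about (508,270). Friction under a rather high press (37 N) dragged it most of the way, and the ridge at (543,262) is still ahead of the finger. I'll ease the press and push on.

{"api": "arm_command", "payload": {
  "delta_pos": [
    [-0.07,0,0],
    [-0.02,0,-0.08],
    [0.02,0,-0.1],
    [0.02,0,-0.1]
  ],
  "rotation": [
    [0,-0.15,0],
    [0,-0.1,0],
    [0,0,0],
    [0,0,0]
  ]
}}

```text
clock: 6.8
position: [0.5503, 0.019, 0.039]
tool_rot: [2.657, 1.566, -0.344]
force: [-0.7, -0.7, 1.1]
grip_width: 0.0001
```

```bash
python3 where.py
```

```text
[0.5503 0.019  0.039 ] [-0.67 -0.67  1.1 ] [ 0.004 -0.002 -1.   ]
corner s 0.11858999175490528 tip z 0.025089080924691545 a 0.004967073793995993 y 0.0002864138330541177
```

{"api": "arm_command", "payload": {
  "delta_pos": [
    [0.03,0,-0.1],
    [0.03,0,-0.1],
    [0.03,0,-0.12],
    [0.03,0,-0.15],
    [0.03,0,-0.2]
  ],
  "rotation": [
    [0,0,0],
    [0,0,0],
    [0,0,0],
    [0,0,0],
    [0,0,0]
  ]
}}

```text
clock: 7.3
position: [0.5605, 0.0198, 0.034]
tool_rot: [0.35, 1.552, -2.651]
force: [-40.2, -3.3, 49.2]
grip_width: -0.0001
```

```bash
python3 where.py
```

```text
[0.5605 0.0198 0.034 ] [-40.24  -3.27  49.18] [-0.017 -0.009 -1.   ]
corner s 0.12845910695860763 tip z 0.01976503031364787 a -0.03685627128538828 y -0.00045378205798858227
```

The finger is at s≈0.128, where the ridge foot should be when home (0.127), and there is 40 N of resistance against it, so the cover is at its stop. I lift off straight up.

{"api": "arm_command", "payload": {
  "delta_pos": [
    [-0.2,0,0.03],
    [-0.3,0,0.03],
    [-0.6,0,0],
    [-1,0,0],
    [-1,0,0],
    [-1,0,0],
    [-1,0,0.6],
    [-0.3,0,1],
    [0,0,1]
  ],
  "rotation": [
    [0,0,0],
    [0,0,0],
    [0,0,0],
    [0,0,0],
    [0,0,0],
    [0,0,0],
    [0,0,0],
    [0,0,0],
    [0,0,0]
  ]
}}

```text
clock: 8.2
position: [0.4841, 0.0113, 0.2026]
tool_rot: [0.246, 1.55, -2.754]
force: [-0.3, 0.7, -0.3]
grip_width: 0.0
```

{"api": "arm_command", "payload": {
  "delta_pos": [
    [0,1,0],
    [0,1,0],
    [0,1,0],
    [0,1,0],
    [0,1,0],
    [0,1,0],
    [0,1,0],
    [0,0.5,0],
    [0,0,0],
    [0,0,0]
  ],
  "rotation": [
    [0,0,0],
    [0,0,0],
    [0,0,0],
    [0,0,0],
    [0,0,0],
    [0,0,0],
    [0,0,0],
    [0,0,0],
    [0,0,0],
    [0,0,0]
  ]
}}

```text
clock: 9.2
position: [0.5148, -0.2194, 0.2055]
tool_rot: [0.357, 1.553, -2.64]
force: [0.9, -0.0, -0.1]
grip_width: -0.0003
```

```bash
python3 where.py; python3 look.py pics/l4.png
```

```text
[ 0.5148 -0.2194  0.2055] [ 0.9  -0.   -0.12] [-0.016 -0.009 -1.   ]
corner s 0.048968328582723146 tip z 0.19128720161536195 a 1.2750332276489809 y -0.23063153746752457
```

View pics/l4.png

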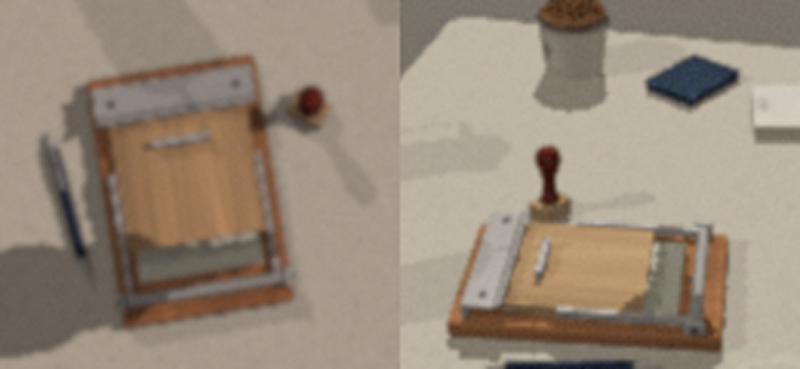

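Top view: the cover lies flat with its free edge under the lip, the ridge is at (179,140), and the rear edge of the panel is near y=240. The pen and stamp stand where they were. I'll check the slide numerically from the ridge and the panel's rear edge.

```bash
python3 - <<'E'
from plan import *
for s in(.02,.024,.027,.03):
    X=H(q,[C(.02,.1+s,0,.0115),C(.02,.012+s,.0,.0025)])
    print(s,((proj("top",X)-[200,160]+.5)*3.077).round(0).tolist(),((proj("side",X)-[210,140]+.5)*3.077+[400,0]).round(0).tolist())
X=H(q,[[-.088,0,.026],[.064,0,.035]]);print(((proj("top",X)-[200,160]+.5)*3.077).round(0).tolist(),((proj("side",X)-[210,140]+.5)*3.077+[400,0]).round(0).tolist())
import cv2
t=optics.grab_frame("top")[185:250,225:300,::-1];cv2.imwrite("pics/t5.png",cv2.resize(t,None,fx=9,fy=9,interpolation=cv2.INTER_CUBIC))
E
```

```text
0.02 [[182.0, 153.0], [198.0, 255.0]] [[556.0, 253.0], [662.0, 270.0]]
0.024 [[181.0, 148.0], [198.0, 250.0]] [[552.0, 253.0], [657.0, 269.0]]
0.027 [[180.0, 145.0], [197.0, 246.0]] [[548.0, 253.0], [654.0, 269.0]]
0.03 [[180.0, 141.0], [196.0, 243.0]] [[544.0, 253.0], [650.0, 269.0]]
[[204.0, 292.0], [176.0, 116.0]] [[701.0, 271.0], [518.0, 252.0]]
```

View pics/t5.png

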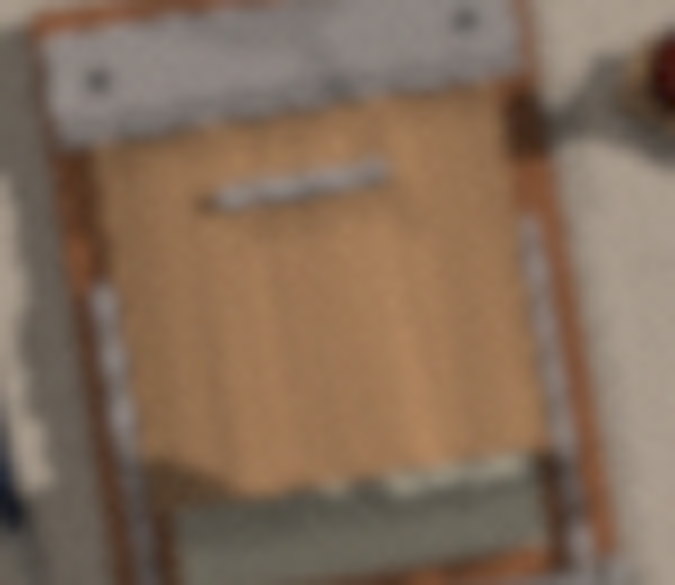

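The ridge, at (179,140) in the top view and (543,260) in the side view, matches the prediction for slide 0.030 in both: top (180,141), side column 544. The cover has stayed shut for about 2 s since release.

```bash
python3 -c "
from workcell import bot;print(bot.job_done())"
```

```text
the job is handed in; nothing more can be done
None
```

The holder is closed and handed in. I folded the cover down with the shut fingertips on its outer face. I then held it flat and pushed it toward the lip until it stopped, lifted off, and parked clear to the side.

- **Fully home:** the ridge's position matches a slide of 0.030 m in both cameras. The fingertip also met a firm stop (about 40 N) at 0.128 m from the hinge, where the ridge foot should be at 0.127 m.
- **Stays shut:** about 2 s after release the cover was still flat under the lip.
- **Surroundings:** the pen and stamp looked unmoved in the last views, and so did the ink pad and pudding where visible. I didn't re-check the lotion bottle, but the arm never went near it. The whole job took about 9.5 s of robot time.

**Not as planned:**
- **Press force:** fingertip pressure on the cover was higher than intended, about 37–49 N at peak. That is within the 120 N wrist limit.
- **Slide by friction:** that pressure dragged the already flat cover most of the way under the lip, and the push on the ridge only finished the slide.

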